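Stow the grill cart's tray and run its wing nut down

TASK

Stow the cart's pull-out tray: push it fully home with the fingertips, then run the loose wing nut down clockwise (seen from above) until it is seated on the tray's slotted ear, sweeping its wings round with repeated sideways strokes of a fingertip. Push the nut only, never take it between the fingers, and leave the salt cellar, fork, tongs and foil pan alone.

Things in the scene. Friction and masses are not known exactly. Their poses are not given: they have to be found in the camera images.
- runners: Black steel runners (9 mm high, both sides of the tray), rear stop (22 mm high) and stud lug, screwed to the deck (z = 0). Origin on the deck, mid-footprint of the stowed tray; x level, the way the tray slides home (away from the robot, turned up to 0.2 rad), y left, z up. The nut's upright stud, 12 mm thick, top 40 mm above the deck, stands at x -40, y -242 mm on a lug 50 x 40 x 10 mm.
- tray (a joint): How far the black tray is still pulled out towards the robot, m: 0 is fully home against its stop. It slides with about 2 N of friction and stays where it is left.
- tray_front (a point): Middle of the upper edge of the tray's front wall, on its outer face (towards the robot), 44 mm above the deck; moves with the tray; axes as runners. The tray is 200 mm (x) by 400 mm (y); walls 4 mm thick, from 4 to 44 mm above the deck; floor 7 mm above the deck.
- ear_slot (a point): Closed end of the slot in the ear on the tray's right wall, on the ear's top face, 14 mm above the deck; moves with the tray; axes as runners. The ear is 3 mm thick and reaches 61 mm out from the wall; its slot, 14 mm wide, opens to +x and takes the stud under the nut when the tray is home.
- wing_nut (a joint): Angle that the steel wing nut must still turn clockwise (seen from above) to be seated, rad: 0 is seated, where it comes to a hard stop; it is more than a full turn at the start. It sinks 2 mm per turn, turns with about 0.03 N m of friction and stays where it is left.
- wing_hub (a point): Centre of the wing nut, on its upright axis at wing mid-height, 37 mm above the deck when seated. x points along one wing, -x along the other, z up; it turns with the nut. Hub radius 17 mm at its foot flange (23 mm below), 11 mm at its top (6 mm below); the stud's end stands out of its top.
- wing_end (a point): Outer end of the +x wing, 32 mm from the axis; turns with the nut. Both wings are upright round-ended plates 6 mm thick, their outer 20 mm from 10 mm below to 10 mm above this point. The tray's right wall, 42 mm left (+y of runners) of the axis and nearly as high as the wings, leaves no room for a fingertip to pass the wings on that side; the other sides are open.
- salt_cellar: Round glass salt cellar with a steel lid, 62 mm across and 71 mm high, standing in the left half of the tray; origin under its middle. Leave alone.
- grill_fork: Two-tined stainless grill fork, 352 mm long, lying across the tray (along y); origin under its middle. Leave alone.
- tongs: Tongs with green silicone jaws, 245 mm long, 50 mm wide and 16 mm high, lying across the tray towards its front; origin under the middle. Leave alone.
- foil_pan: Empty aluminium foil pan, 176 x 146 mm over the rim and 40 mm high, standing on the deck to the right of the nut; origin under its middle. Leave alone.

How it is judged:
By the outcome, as a careful person would: the job done as asked, in the order asked, and still so for the second after the job is handed in, with the robot touching nothing.
It also fails if it takes over 64 s, if anything falls off the work surface, if the arm or the gripper's body presses on something with over 40 N, if the wrist force passes 120 N, or if a joint passes its speed limit or range.

ROBOT

A 6-joint arm with a two-finger parallel gripper is mounted at the origin on the work surface. World frame = base frame: x ahead of the robot, y to its left, z up, the work surface at z = 0. Lengths are in mm, angles in degrees, forces in N, time in s.
With the tool pointing down it reaches from about 350 to 850 mm from the base axis. Payload 8.1 kg.
Tool frame: the origin (TCP) lies at the very end of the fingers, on their centre line; the grasp point (between the pads) lies 19 mm behind it (r.grip_depth is the distance from the TCP to the grasp point, in mm); z points along the fingers, y is the direction in which the jaws open and shut (so a half turn about z gives the same grasp; the last joint's range is limited). The gripper opens to 85 mm and grips with 20 to 120 N. Pads are 22 mm wide; open, the fingers measure 114 mm over their backs; the gripper's body (76 mm by 85 mm) begins 54 mm behind the grasp point. The pads swing forward as they close: fully open they stand 13 mm farther back than shut.
Start: joints at [-79.607, 7.471, 85.268, -0, 87.261, -4.893], TCP at [158.208, -578.771, 231.292] pointing down, gripper open.
Joint ranges: [-169.43, 169.43], [-51.17, 129.36], [1.28, 143.12], [-76.62, 256.62], [0, 156.53], [-152.29, 152.29]. Speed limits (degrees/s): [136.94, 136.94, 159.86, 180, 180, 180].

INTERFACE

Orientations are given as [roll, pitch, yaw] about the fixed x, y, z axes, in that order (R = Rz(yaw) Ry(pitch) Rx(roll)).
In Python, from bench import status, viewer, hand_in, r gives the robot as it stands.
- The arm moves only by the shell command python3 -m crank 'ROWS' [OPENING] [FORCE]. ROWS is a JSON object of lists of equal length, an entry for each row: "slide": the shift along the tool's x, y, z in m, a list of three; "twist": the turn about the tool's z in rad. A call has 1 to 8 rows; each row shifts and turns the commanded pose from where the row before left it, along the tool's axes as they then stand; what a row does not reach is not made up. A row lasts 1/10 s, in which the tool goes at most 50 mm and 8.59 degrees, less where a joint would pass 70% of its speed; a pose out of reach is approached as far as the arm can. A call with a gripper value outside its range is refused whole. OPENING is the closure, from 0 (fully open) to 1 (shut), set as the call begins (- or left out, the last holds). The fingers move at their own pace and stop on an object; FORCE is the grip in N (left out, the last holds). Time passes only in rows, so rows that do not move let the fingers close. It gives the time, the measured TCP pose, the force and the opening at its end, in the units of the state.
- status.sense(): the state, without advancing time (a new reading comes with each control period).
- viewer.snapshot(name): name is "side" or "top"; returns a dict with "img" (400x640x3 uint8, red, green, blue), "fx", "fy", "cx", "cy" (pixels), "k1" (the pictures are not rectified: a ray, as slopes to the right and down, at radius r is drawn at 1 + k1 r^2 times it, then the intrinsics apply), "R" (3x3) and "t" (3): a world point X has camera coordinates R X + t. Camera axes: x right, y down, z forward; pixel columns grow to the right and rows downward; lengths in mm; the calibration is good to about 2 mm. A picture is of the moment at which its call begins. There is no depth.
- hand_in(): hands the job in, once; it reports no verdict.
The state is a dict: "time": time; "joint_pos": joint angles; "qd": joint speeds; "joint_efforts": joint torques, N m; "tool_pos": TCP position; "tcp_rot": TCP orientation; "ft_force": force on the tool from outside, world axes, zero at the start; "wrist_torque": the same for the moment, N m; "finger_gap": finger opening in mm.
Only numpy, scipy, OpenCV 4.12 (cv2) and the standard library are available. Lean on these libraries where they do the work, as an engineer would, in place of code of your own. Each camera call takes 0.05 s, during which the arm holds its last target.

## Working session

There is one attempt and no reset: what is moved stays moved. The work goes in short steps, Python scripts to look and compute and a shell command to move; the robot and the scene stay as the last step left them, time stands still between calls to the robot, and variables do not carry over. Pictures are saved under pics/ and viewed, and the job is handed in when it is done.

```bash
ls; mkdir -p pics
cat > h.py <<'E'
import numpy as np, cv2
from bench import status, viewer, r
def snap(n,f):
    s=viewer.snapshot(n); cv2.imwrite('pics/'+f,s['img'][:,:,::-1]); np.savez('pics/'+f[:-4],**{k:np.array(s[k]) for k in s}); return s
def load(f): 
    return dict(np.load('pics/'+f+'.npz'))
def ray(s,u,v):
    K=np.array([[s['fx'],0,s['cx']],[0,s['fy'],s['cy']],[0,0,1]],float)
    x=cv2.undistortPoints(np.array([[[u,v]]],float),K,np.array([float(s['k1']),0,0,0]))[0,0]
    R=np.array(s['R']);t=np.array(s['t'])
    return -R.T@t, R.T@np.array([x[0],x[1],1])
def onz(s,u,v,z):
    o,d=ray(s,u,v); return o+d*(z-o[2])/d[2]
def proj(s,X):
    K=np.array([[s['fx'],0,s['cx']],[0,s['fy'],s['cy']],[0,0,1]],float)
    p,_=cv2.projectPoints(np.array(X,float).reshape(-1,1,3),cv2.Rodrigues(np.array(s['R']))[0],np.array(s['t'],float),K,np.array([float(s['k1']),0,0,0]))
    return p.reshape(-1,2)
E
python3 - <<'E'
from h import *
for n in('side','top'):
    s=snap(n,n+'0.png'); print(n,s['fx'],s['k1'],-np.array(s['R']).T@np.array(s['t']), np.round(s['R'],2).tolist())
print(status.sense())
E
```

```text
pics
side 382.1592201867867 -0.04784964280323898 [551.35339331 453.23710681 639.92542758] [[-0.99, -0.11, 0.0], [-0.08, 0.78, -0.62], [0.07, -0.62, -0.78]]
top 370.5310517568946 -0.057966197660355274 [436.67554684   3.31919711 897.68799717] [[-0.14, -0.99, 0.0], [-0.97, 0.14, -0.22], [0.22, -0.03, -0.98]]
{'time': 0.1, 'joint_pos': array([-7.96058750e+01,  7.51248870e+00,  8.53252642e+01,  6.92402963e-05,
        8.72632144e+01, -4.89221654e+00]), 'qd': array([ 0.07373634,  0.00691398, -0.11330479,  0.022093  , -0.0523606 ,
        0.00196766]), 'joint_efforts': array([ 3.27910704e-03, -5.70949566e+01, -5.01943409e+01, -1.02543513e-04,
        8.08174373e-03, -2.13105506e-05]), 'tool_pos': array([ 158.12152702, -578.24685332,  230.31022958]), 'tcp_rot': array([-1.79899406e+02, -8.67954823e-03,  1.52863305e+01]), 'ft_force': array([ 0.39880148,  0.50716737, -0.77521748]), 'wrist_torque': array([0.02662909, 0.0062709 , 0.02951313]), 'finger_gap': 85.89438484185764}
```

View pics/side0.png

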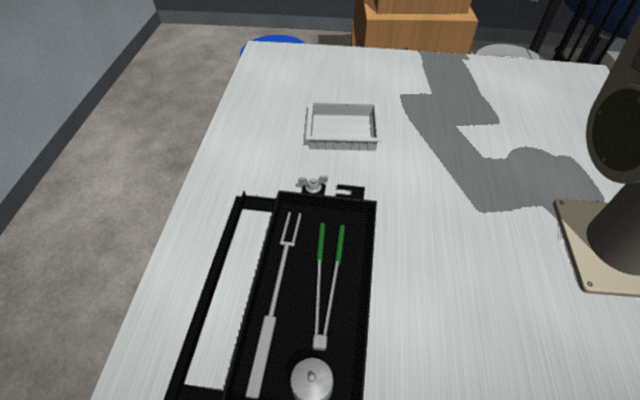

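View pics/top0.png

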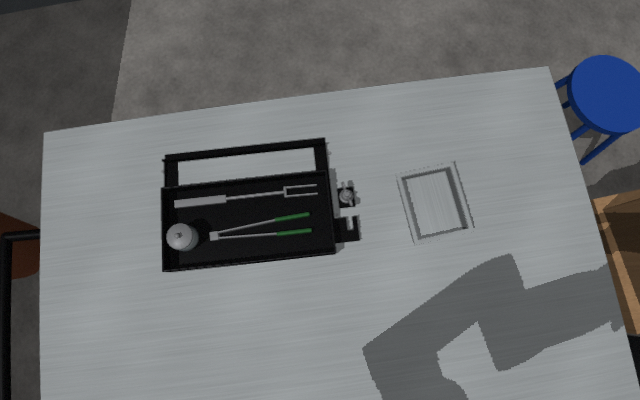

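The top view shows the tray with its front edge from about (163,271) to (335,253), the nut at (346,195), the ear at (347,229) and the pan at (435,202). I'll zoom in for corner pixels.

Run:
```python
from h import *
t=load('top0')['img'][:,:,::-1]; s=load('side0')['img'][:,:,::-1]
cv2.imwrite('pics/z1.png',cv2.resize(t[125:285,150:370],None,fx=3.6,fy=3.6,interpolation=cv2.INTER_CUBIC))
a=cv2.resize(t[165:265,310:370],None,fx=6,fy=6,interpolation=cv2.INTER_CUBIC)
b=cv2.resize(s[165:225,280:390],None,fx=7,fy=7,interpolation=cv2.INTER_CUBIC)
cv2.imwrite('pics/z2.png',np.clip(a*1.6,0,255)); cv2.imwrite('pics/z3.png',np.clip(b*1.6,0,255))
```

```text
[ WARN:0@0.523] global loadsave.cpp:1063 imwrite_ Unsupported depth image for selected encoder is fallbacked to CV_8U.
```

View pics/z1.png

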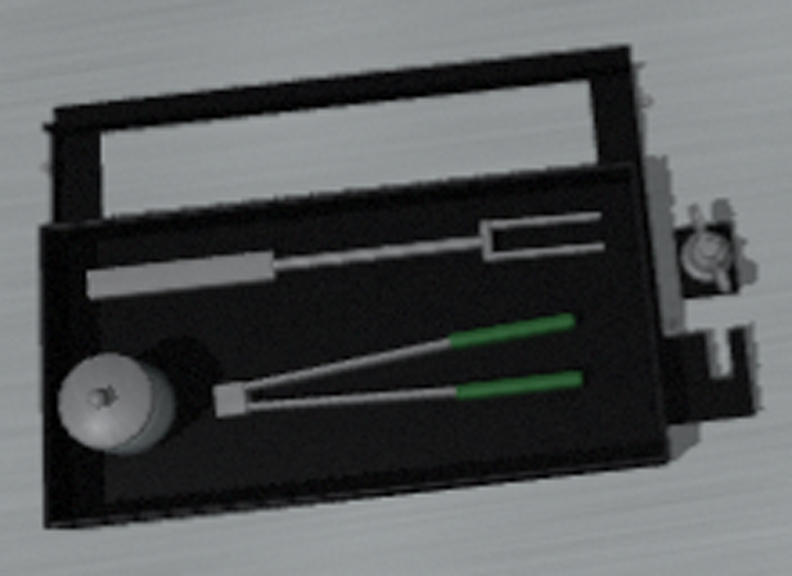

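View pics/z2.png

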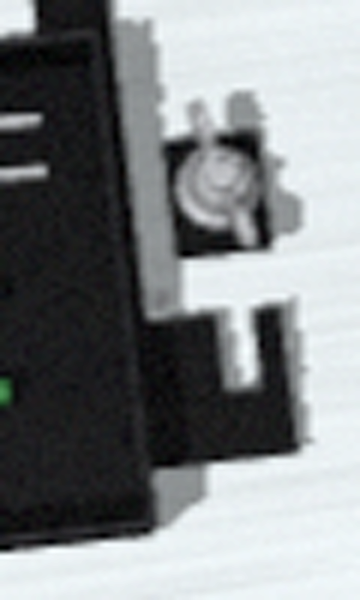

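View pics/z3.png

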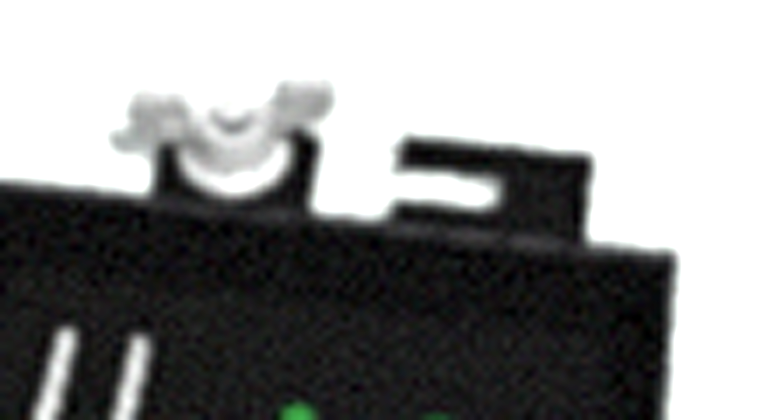

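Run:
```python
from h import *
t=load('top0');s=load('side0')
z1=lambda x,y:((x+.5)/3.6+150-.5,(y+.5)/3.6+125-.5)
z2=lambda x,y:((x+.5)/6+310-.5,(y+.5)/6+165-.5)
z3=lambda x,y:((x+.5)/7+280-.5,(y+.5)/7+165-.5)
for n,p,z in [('FL',z1(45,525),44),('FR',z1(667,462),44),('BR',z1(640,165),44),('BL',z1(40,226),44),('stopL',z1(52,108),22),('stopR',z1(630,47),22),
 ('earR',z2(297,450),14),('slot',z2(240,388),14),('wing1',z2(198,104),39),('wing2',z2(248,242),39),('hub',z2(223,180),40),('lugBR',z2(268,245),10),('lugTR',z2(258,130),10)]:
    print(n,np.round(p,1),onz(t,*p,z).round(1))
for n,p,z in [('wingL',z3(130,115),39),('wingR',z3(320,100),39),('hub',z3(232,130),40),('slot',z3(500,192),14),('FR',z3(675,256),44)]:
    print('S',n,np.round(p,1),onz(s,*p,z).round(1))
```

```text
FL [162.1 270.5] [510.3 367.5  44. ]
FR [334.9 253. ] [495.  -29.7  44. ]
BR [327.4 170.5] [692. -41.  44.]
BL [160.8 187.4] [707.5 361.3  44. ]
stopL [164.1 154.6] [798.7 358.6  22. ]
stopR [324.6 137.7] [784.8 -47.6  22. ]
earR [359.1 239.6] [520.2 -92.7  14. ]
slot [349.6 229.2] [547.9 -74.1  14. ]
wing1 [342.6 181.9] [660.  -73.2  39. ]
wing2 [350.9 204.9] [601.5 -84.1  39. ]
hub [346.8 194.6] [627.5 -78.2  40. ]
lugBR [354.2 205.4] [604.7 -94.9  10. ]
lugTR [352.6 186.2] [653.1 -98.6  10. ]
S wingL [298.1 181. ] [660.8 -70.8  39. ]
S wingR [325.3 178.9] [604.8 -83.   39. ]
S hub [312.7 183.1] [629.5 -67.3  40. ]
S slot [351. 192.] [548.5 -73.8  14. ]
S FR [376.  201.1] [497.5 -30.3  44. ]
```

```bash
cat > plan.py <<'E'
import numpy as np
def plan(c,ways,maxmm=48,maxdeg=8.5):
    """c=(x,y,z,yaw) ; ways list of (x,y,z,yaw[,n])"""
    c=np.array(c,float); out=[]
    for w in ways:
        t=np.array(w[:4],float); d=t-c
        n=w[4] if len(w)>4 else int(max(1,np.ceil(np.linalg.norm(d[:3])/maxmm),np.ceil(abs(d[3])/maxdeg)))
        for i in range(n):
            nx=c+d*(i+1)/n; p=c+d*i/n; a=np.radians(p[3]); m=nx[:3]-p[:3]
            out.append(([round(v,4) for v in ((m[0]*np.cos(a)+m[1]*np.sin(a))/1e3,(m[0]*np.sin(a)-m[1]*np.cos(a))/1e3,-m[2]/1e3)],round(-np.radians(d[3]/n),4)))
        c=t
    for k in range(0,len(out),8):
        b=out[k:k+8]; print('{"slide":%s,"twist":%s}'%(str([x[0] for x in b]).replace(' ',''),str([x[1] for x in b]).replace(' ','')))
    return c
E
python3 - <<'E'
from plan import *
plan((158.2,-578.8,231.3,15.29),[(430,-230,200,50),(445,168,110,88),(465,168,22,88)])
E
```

```text
{"slide":[[np.float64(0.0354),np.float64(-0.0265),np.float64(0.0031)],[np.float64(0.037),np.float64(-0.0243),np.float64(0.0031)],[np.float64(0.0384),np.float64(-0.022),np.float64(0.0031)],[np.float64(0.0396),np.float64(-0.0196),np.float64(0.0031)],[np.float64(0.0407),np.float64(-0.0172),np.float64(0.0031)],[np.float64(0.0417),np.float64(-0.0147),np.float64(0.0031)],[np.float64(0.0425),np.float64(-0.0122),np.float64(0.0031)],[np.float64(0.0432),np.float64(-0.0096),np.float64(0.0031)]],"twist":[np.float64(-0.0606),np.float64(-0.0606),np.float64(-0.0606),np.float64(-0.0606),np.float64(-0.0606),np.float64(-0.0606),np.float64(-0.0606),np.float64(-0.0606)]}
{"slide":[[np.float64(0.0437),np.float64(-0.0069),np.float64(0.0031)],[np.float64(0.044),np.float64(-0.0043),np.float64(0.0031)],[np.float64(0.0349),np.float64(-0.0271),np.float64(0.01)],[np.float64(0.0369),np.float64(-0.0245),np.float64(0.01)],[np.float64(0.0386),np.float64(-0.0217),np.float64(0.01)],[np.float64(0.0401),np.float64(-0.0188),np.float64(0.01)],[np.float64(0.0413),np.float64(-0.0158),np.float64(0.01)],[np.float64(0.0424),np.float64(-0.0127),np.float64(0.01)]],"twist":[np.float64(-0.0606),np.float64(-0.0606),np.float64(-0.0737),np.float64(-0.0737),np.float64(-0.0737),np.float64(-0.0737),np.float64(-0.0737),np.float64(-0.0737)]}
{"slide":[[np.float64(0.0432),np.float64(-0.0096),np.float64(0.01)],[np.float64(0.0438),np.float64(-0.0064),np.float64(0.01)],[np.float64(0.0441),np.float64(-0.0031),np.float64(0.01)],[np.float64(0.0003),np.float64(0.01),np.float64(0.044)],[np.float64(0.0003),np.float64(0.01),np.float64(0.044)]],"twist":[np.float64(-0.0737),np.float64(-0.0737),np.float64(-0.0737),np.float64(-0.0),np.float64(-0.0)]}
```

```bash
sed -i 's/round(v,4)/float(round(v,4))/; s/,round(-np.radians(d\[3\]\/n),4)/,float(round(-np.radians(d[3]\/n),4))/' plan.py
python3 -m crank '{"slide":[[0.035,-0.0265,0.003],[0.037,-0.0243,0.003],[0.0384,-0.022,0.003],[0.0396,-0.0196,0.003],[0.0407,-0.0172,0.003],[0.0417,-0.0147,0.003],[0.0425,-0.0122,0.003],[0.0432,-0.0096,0.003]],"twist":[-0.06,-0.06,-0.06,-0.06,-0.06,-0.06,-0.06,-0.06]}' 1 40
```

```text
time: 0.9
tool_pos: [376.5, -298.5, 206.9]
tcp_rot: [-180.0, -0.0, 42.9]
ft_force: [1.0, -0.4, 1.1]
finger_gap: -0.2
```

```bash
python3 -m crank '{"slide":[[0.0437,-0.0069,0.003],[0.044,-0.0043,0.003],[0.0349,-0.0271,0.01],[0.0369,-0.0245,0.01],[0.0386,-0.0217,0.01],[0.04,-0.0188,0.01],[0.0413,-0.0158,0.01],[0.0424,-0.0127,0.01]],"twist":[-0.06,-0.06,-0.074,-0.074,-0.074,-0.074,-0.074,-0.074]}'
```

```text
time: 1.7
tool_pos: [441.6, 36.2, 140.7]
tcp_rot: [180.0, 0.0, 75.3]
ft_force: [0.7, -0.2, 0.9]
finger_gap: -0.2
```

Run:
```python
from plan import *
plan((441.6,39,141,75.5),[(455,168,100,88),(465,168,24,88)])
```

```text
{"slide":[[0.0427,-0.0064,0.0137],[0.0431,-0.0033,0.0137],[0.0432,-0.0002,0.0137],[0.0002,0.005,0.038],[0.0002,0.005,0.038]],"twist":[-0.0727,-0.0727,-0.0727,-0.0,-0.0]}
```

```bash
python3 -m crank '{"slide":[[0.0427,-0.0064,0.0137],[0.0431,-0.0033,0.0137],[0.0432,0,0.0137],[0,0.005,0.038],[0,0.005,0.038],[0,0,0]],"twist":[-0.073,-0.073,-0.073,0,0,0]}'
python3 - <<'E'
from h import *
snap('side','side1.png');snap('top','top1.png')
E
```

```text
time: 2.3
tool_pos: [461.5, 162.1, 18.3]
tcp_rot: [-179.4, 0.2, 87.7]
ft_force: [-1.1, 0.3, -0.5]
finger_gap: -0.6
```

View pics/side1.png

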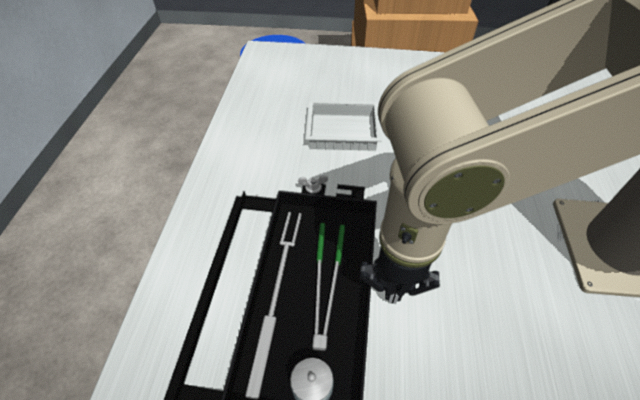

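View pics/top1.png

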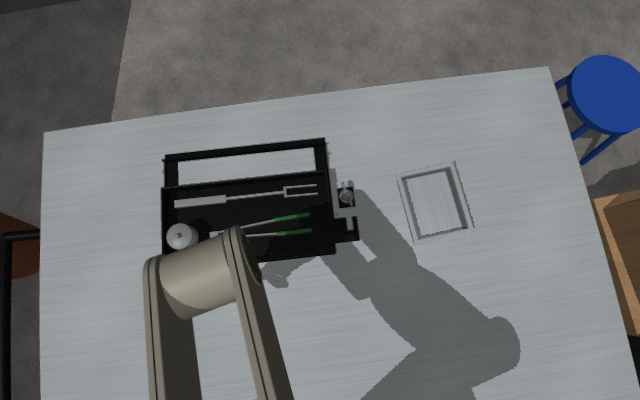

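The gripper, shut, stands in front of the tray's front wall (side view, around (395,297)), so I'll push along tool +y.

```bash
python3 -m crank '{"slide":[[0,0.01,0],[0,0.006,0],[0,0.004,0],[0,0.004,0],[0,0.004,0],[0,0.005,0],[0,0.006,0],[0,0.007,0]],"twist":[0,0,0,0,0,0,0,0]}'; python3 -m crank '{"slide":[[0,0.007,0],[0,0.007,0],[0,0.007,0],[0,0.007,0],[0,0.007,0],[0,0.006,0],[0,0.005,0],[0,0.004,0]],"twist":[0,0,0,0,0,0,0,0]}'
```

```text
time: 3.2
tool_pos: [512.8, 161.0, 24.1]
tcp_rot: [-180.0, -0.0, 87.7]
ft_force: [-1.3, 1.4, 1.2]
finger_gap: -0.0
time: 4.0
tool_pos: [562.8, 158.8, 24.1]
tcp_rot: [-180.0, 0.0, 87.7]
ft_force: [-3.4, 1.9, 0.4]
finger_gap: -0.2
```

```bash
python3 -m crank '{"slide":[[0,0.002,0],[0,0.002,0],[0,0.002,0]],"twist":[0,0,0]}';  python3 - <<'E'
from h import *
snap('side','side2.png');s=snap('top','top2.png')
cv2.imwrite('pics/z4.png',cv2.resize(s['img'][125:285,150:370,::-1],None,fx=3.6,fy=3.6,interpolation=cv2.INTER_CUBIC))
E
```

```text
time: 4.3
tool_pos: [563.4, 158.8, 23.8]
tcp_rot: [-179.4, 0.1, 87.7]
ft_force: [-37.3, 0.9, 29.7]
finger_gap: 0.0
```

View pics/z4.png

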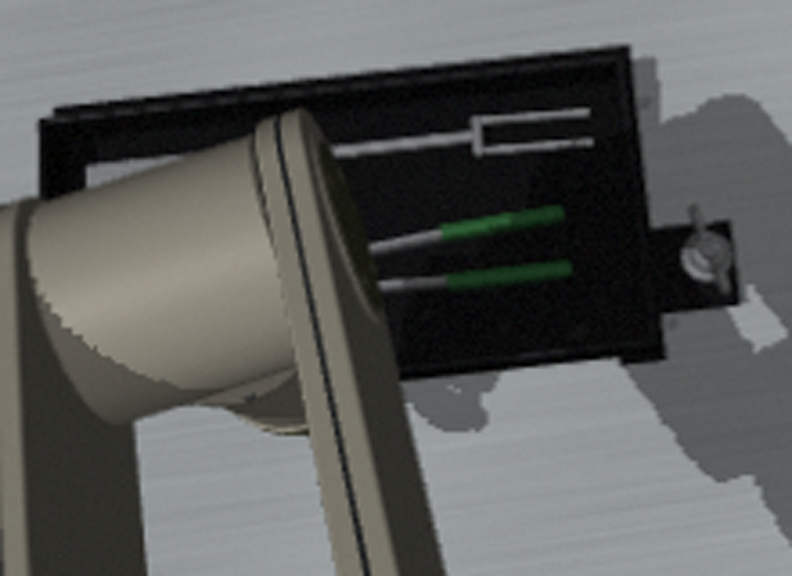

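The force jumped to 37 N with the motion stalled, and the picture shows the tray against its rear stop with the ear around the stud, the nut at about (707,250) in the zoom. The tray is home. I'll back off and check the nut axis against the wall.

```bash
python3 -m crank '{"slide":[[0,-0.006,0],[0,-0.025,0],[0,-0.015,-0.04],[0,0,-0.045]],"twist":[0,0,0,0]}'
python3 - <<'E'
from h import *
t=load('top2');s=load('side2')
z1=lambda x,y:((x+.5)/3.6+150-.5,(y+.5)/3.6+125-.5)
for n,p,z in [('FR',z1(665,358),44),('BR',z1(632,48),44),('w1',z1(693,206),39.5),('w2',z1(727,292),39.5),('hub',z1(709,252),38)]: print(n,onz(t,*p,z).round(1))
cv2.imwrite('pics/z5.png',np.clip(1.5*cv2.resize(s['img'][160:225,280:390,::-1],None,fx=7,fy=7,interpolation=cv2.INTER_CUBIC).astype(float),0,255).astype('uint8'))
E
```

```text
time: 4.8
tool_pos: [519.0, 159.9, 107.4]
tcp_rot: [-179.7, 0.1, 87.7]
ft_force: [1.7, 0.8, -0.6]
finger_gap: -0.3
FR [561.1 -38.3  44. ]
BR [775.1 -47.6  44. ]
w1 [660.1 -72.1  39.5]
w2 [599.2 -85.3  39.5]
hub [627.9 -77.9  38. ]
```

View pics/z5.png

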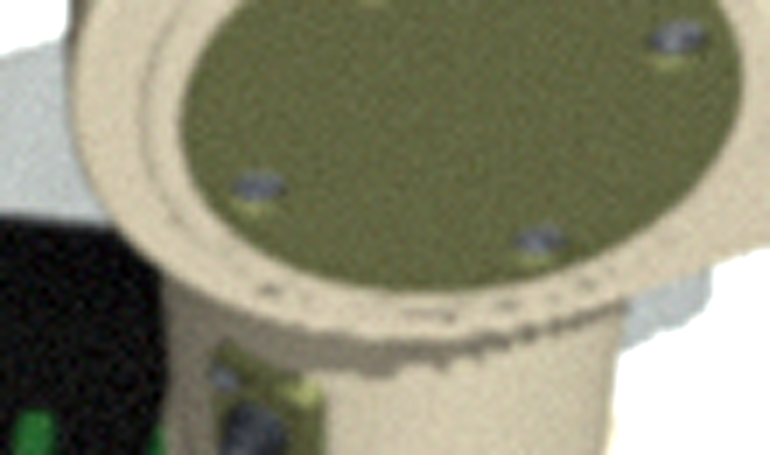

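Run:
```python
from plan import *
plan((519,160,108,87.7),[(658,-55,108,88),(658,-55,62,88)])
```

```text
{"slide":[[-0.0349,0.0246,-0.0],[-0.0349,0.0246,-0.0],[-0.0349,0.0245,-0.0],[-0.0349,0.0245,-0.0],[-0.035,0.0245,-0.0],[-0.035,0.0244,-0.0],[0.0,0.0,0.046]],"twist":[-0.0009,-0.0009,-0.0009,-0.0009,-0.0009,-0.0009,-0.0]}
```

```bash
python3 -m crank '{"slide":[[-0.035,0.0245,0],[-0.035,0.0245,0],[-0.035,0.0245,0],[-0.035,0.0245,0],[-0.035,0.0245,0],[-0.035,0.0245,0],[0,0,0.046],[0,0,0]],"twist":[0,0,0,0,0,0,0,0]}'
python3 - <<'E'
from h import *
print(status.sense()['tool_pos'],status.sense()['tcp_rot'],status.sense()['joint_pos'])
s=snap('side','side3.png');t=snap('top','top3.png')
f=lambda im,y0,y1,x0,x1,k:np.clip(1.4*cv2.resize(im[y0:y1,x0:x1,::-1],None,fx=k,fy=k,interpolation=cv2.INTER_CUBIC).astype(float),0,255).astype('uint8')
cv2.imwrite('pics/z6.png',f(s['img'],140,240,250,400,5)); cv2.imwrite('pics/z7.png',f(t['img'],130,260,290,400,4))
E
```

```text
time: 5.6
tool_pos: [657.2, -56.7, 56.9]
tcp_rot: [-179.5, -0.0, 87.5]
ft_force: [-2.2, 0.5, -1.8]
finger_gap: 0.2
[657.22841213 -56.68429587  56.88238909] [-1.79504203e+02 -3.14924831e-02  8.75102731e+01] [-9.36531371e+00  2.47455208e+01  8.34855506e+01 -2.94896862e-02
  7.22649324e+01 -6.86661846e+00]
```

View pics/z6.png

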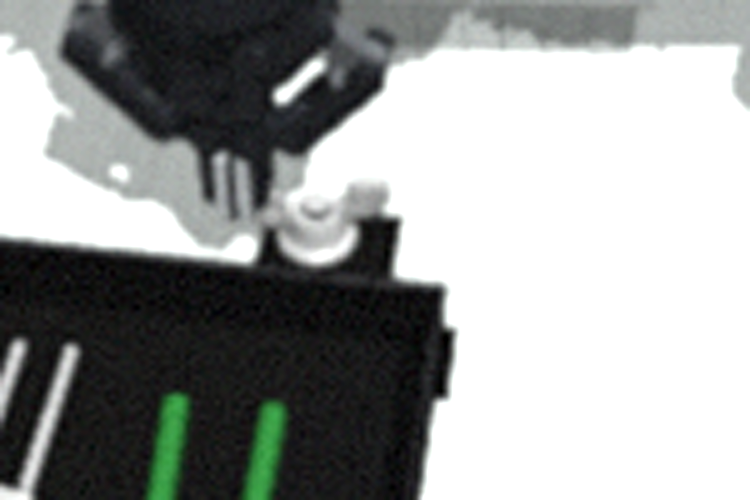

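View pics/z7.png

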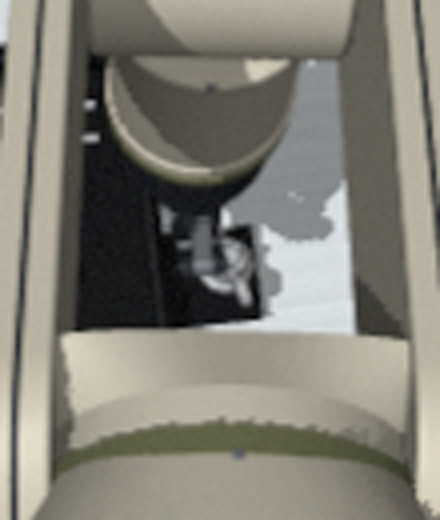

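Run:
```python
from h import *
p=status.sense(); print(p['tool_pos'].round(1),p['tcp_rot'].round(2))
s=load('side3');x,y,z=p['tool_pos']
P=[[x,y,z],[x+14.5,y+11,z],[x-14.5,y+11,z],[x-14.5,y-11,z],[630,-78.3,40],[661.4,-71.7,39.5],[598.6,-84.9,39.5]]
q=proj(s,P); print(((q-[250,140]+.5)*5-.5).round(0).tolist())
t=load('top3');q=proj(t,P); print(((q-[290,130]+.5)*4-.5).round(0).tolist())
```

```text
[659.3 -55.3  61.9] [-1.798e+02 -2.000e-02  8.763e+01]
[[238.0, 198.0], [198.0, 216.0], [269.0, 222.0], [277.0, 181.0], [318.0, 198.0], [242.0, 204.0], [394.0, 193.0]]
[[184.0, 204.0], [161.0, 183.0], [169.0, 231.0], [206.0, 225.0], [228.0, 256.0], [209.0, 207.0], [247.0, 306.0]]
```

```bash
python3 -m crank '{"slide":[[0.001,0,0.009],[0,0,0.005],[0,0,0.003],[0,0,0]],"twist":[0,0,0,0]}';python3 -m crank '{"slide":[[0,0,0.005],[0,0,0.004],[0,0,0]],"twist":[0,0,0]}'
```

```text
time: 6.1
tool_pos: [660.7, -53.9, 46.3]
tcp_rot: [-180.0, 0.0, 87.7]
ft_force: [-0.6, -0.5, 0.3]
finger_gap: -0.2
time: 6.4
tool_pos: [660.1, -54.2, 36.2]
tcp_rot: [-179.9, -0.0, 87.6]
ft_force: [-0.1, 0.5, 0.6]
finger_gap: 0.3
```

```bash
cat > arc.py <<'E'
from plan import *
def arc(cur,axis,th0,th1,yaw0,yaw1,z,n,hx,hr,off,r=27,gap=0):
    """hx half thickness along push, hr half width radial; aligned yaw = th+off"""
    W=[]
    for i in range(n+1):
        f=i/n; th=th0+(th1-th0)*f; yaw=yaw0+(yaw1-yaw0)*f; d=np.radians(yaw-(th+off))
        tc=3+hx*np.cos(d)+(hr*np.sin(d) if d>0 else (32-r)*np.sin(-d))+gap
        a=np.radians(th); u=np.array([np.cos(a),np.sin(a)]); v=np.array([-u[1],u[0]])
        c=np.array(axis)+r*u+tc*v
        W.append((*c,z,yaw,1))
    print(np.round(np.array(W)[[0,n//2,n]],1).tolist())
    return plan(cur,W)
E
python3 - <<'E'
from arc import *
arc((660,-54,36,87.7),(630,-78.3),11.5,-182,87.7,-62,36,23,11,14.5,90)
E
```

```text
[[653.5, -58.3, 36.0, 87.7, 1.0], [649.7, -102.5, 36.0, 16.1, 1.0], [602.3, -97.1, 36.0, -62.0, 1.0]]
{"slide":[[-0.0046,-0.0063,-0.0],[-0.0036,0.0028,-0.0],[-0.0037,0.0027,-0.0],[-0.0038,0.0025,-0.0],[-0.0039,0.0024,-0.0],[-0.004,0.0023,-0.0],[-0.0041,0.0021,-0.0],[-0.0042,0.0019,-0.0]],"twist":[-0.0,0.1136,0.1136,0.1136,0.1136,0.1136,0.1136,0.1136]}
{"slide":[[-0.0038,0.0018,-0.0],[-0.0037,0.0018,-0.0],[-0.0038,0.0017,-0.0],[-0.0038,0.0017,-0.0],[-0.0039,0.0016,-0.0],[-0.004,0.0015,-0.0],[-0.0041,0.0014,-0.0],[-0.0042,0.0014,-0.0]],"twist":[0.1136,0.1136,0.1136,0.1136,0.1136,0.1136,0.1136,0.1136]}
{"slide":[[-0.0042,0.0013,-0.0],[-0.0043,0.0012,-0.0],[-0.0044,0.0011,-0.0],[-0.0044,0.0009,-0.0],[-0.0045,0.0008,-0.0],[-0.0046,0.0007,-0.0],[-0.0046,0.0006,-0.0],[-0.0047,0.0005,-0.0]],"twist":[0.1136,0.1136,0.1136,0.1136,0.1136,0.1136,0.1136,0.1136]}
```

```bash
python3 -m crank '{"slide":[[-0.0046,-0.0063,0],[-0.0036,0.0028,0],[-0.0037,0.0027,0],[-0.0038,0.0025,0],[-0.0039,0.0024,0],[-0.004,0.0023,0],[-0.0041,0.0021,0],[-0.0042,0.0019,0]],"twist":[0,0.1136,0.1136,0.1136,0.1136,0.1136,0.1136,0.1136]}'; python3 -m crank '{"slide":[[-0.0038,0.0018,0],[-0.0037,0.0018,0],[-0.0038,0.0017,0],[-0.0038,0.0017,0],[-0.0039,0.0016,0]],"twist":[0.1136,0.1136,0.1136,0.1136,0.1136]}'
python3 - <<'E'
from h import *
s=snap('side','side4.png')
f=lambda im,y0,y1,x0,x1,k:np.clip(1.4*cv2.resize(im[y0:y1,x0:x1,::-1],None,fx=k,fy=k,interpolation=cv2.INTER_CUBIC).astype(float),0,255).astype('uint8')
cv2.imwrite('pics/z8.png',f(s['img'],140,240,250,400,5))
E
```

```text
time: 7.2
tool_pos: [659.1, -89.1, 37.3]
tcp_rot: [-180.0, -0.0, 41.8]
ft_force: [-1.0, 1.4, -0.4]
finger_gap: 0.0
time: 7.7
tool_pos: [647.0, -105.6, 37.5]
tcp_rot: [-180.0, -0.0, 9.3]
ft_force: [0.8, 1.9, -0.8]
finger_gap: 0.0
```

View pics/z8.png

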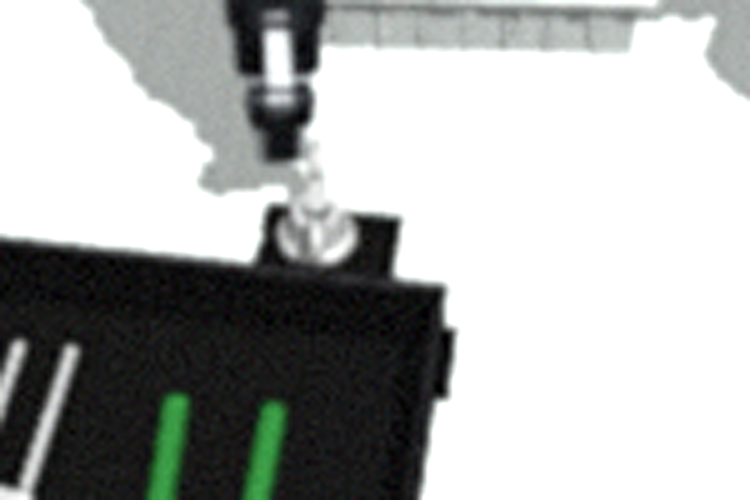

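The nut is turning: its wings now lie along the line (310,150)–(315,240), about 90° on, with the finger behind the far wing. I'll carry on.

```bash
python3 -m crank '{"slide":[[-0.004,0.0015,0],[-0.0041,0.0014,0],[-0.0042,0.0014,0],[-0.0042,0.0013,0],[-0.0043,0.0012,0],[-0.0044,0.0011,0]],"twist":[0.1136,0.1136,0.1136,0.1136,0.1136,0.1136]}'; python3 -m crank '{"slide":[[-0.0044,0.0009,0],[-0.0045,0.0008,0],[-0.0046,0.0007,0],[-0.0046,0.0006,0],[-0.0047,0.0005,0],[0,0,0]],"twist":[0.1136,0.1136,0.1136,0.1136,0.1136,0]}'
python3 - <<'E'
from h import *
s=snap('side','side5.png'); print(status.sense()['joint_pos'].round(1))
f=lambda im,y0,y1,x0,x1,k:np.clip(1.4*cv2.resize(im[y0:y1,x0:x1,::-1],None,fx=k,fy=k,interpolation=cv2.INTER_CUBIC).astype(float),0,255).astype('uint8')
cv2.imwrite('pics/z9.png',f(s['img'],140,240,250,400,5))
E
```

```text
time: 8.35
tool_pos: [621.9, -110.4, 37.6]
tcp_rot: [-180.0, -0.1, -29.7]
ft_force: [1.5, 0.3, -0.6]
finger_gap: 0.2
time: 8.95
tool_pos: [602.8, -97.4, 37.5]
tcp_rot: [-180.0, -0.0, -62.0]
ft_force: [-0.5, -0.0, 0.5]
finger_gap: 0.1
[-14.   18.8  93.3  -0.   67.9 137.8]
```

View pics/z9.png

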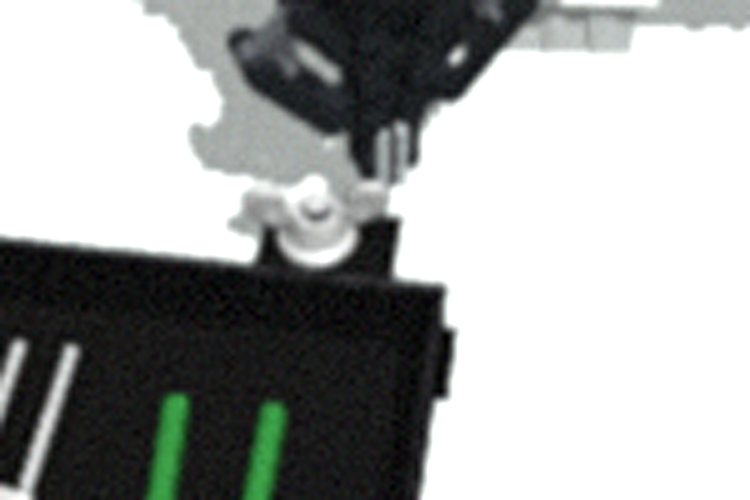

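```bash
cat >> h.py <<'E'
def wing(s,a,b,x0,y0,k,z=38.5):
    g=lambda p:onz(s,(p[0]+.5)/k+x0-.5,(p[1]+.5)/k+y0-.5,z)
    A,B=g(a),g(b);d=B-A
    print('mid',((A+B)/2).round(1),'len',np.linalg.norm(d[:2]).round(1),'ang',np.degrees(np.arctan2(d[1],d[0])).round(1)%180)
E
python3 - <<'E'
from h import *
wing(load('side5'),(264,200),(374,195),250,140,5)
wing(load('side5'),(248,200),(388,195),250,140,5)
wing(load('side0'),(155,120),(305,102),280,165,7)
E
```

```text
mid [629.7 -80.   38.5] len 46.5 ang 9.699999999999989
mid [630.1 -80.   38.5] len 59.1 ang 9.0
mid [631.2 -76.1  38.5] len 45.5 ang 15.400000000000006
```

Run:
```python
from arc import *
c=arc((602.8,-97.4,37.5,-62),(630,-78.3),-184,-200,-63,-70,37.5,3,11,14.5,90)
print(c)
# retreat: up, over to start 2 : wing at ~ -12 world
plan(c,[(c[0]-8,c[1]-10,37.5,-70),(c[0]-8,c[1]-10,75,-70)])
```

```text
[[601.7, -96.3, 37.5, -63.0, 1.0], [600.1, -93.9, 37.5, -65.3, 1.0], [597.5, -88.6, 37.5, -70.0, 1.0]]
{"slide":[[-0.0015,0.0005,-0.0],[-0.0029,0.0003,-0.0],[-0.0029,0.0002,-0.0],[-0.003,0.0,-0.0]],"twist":[0.0175,0.0407,0.0407,0.0407]}
[597.53243838 -88.56117362  37.5        -70.        ]
{"slide":[[0.0067,0.0109,-0.0],[0.0,-0.0,-0.0375]],"twist":[-0.0,-0.0]}
```

```bash
python3 -m crank '{"slide":[[-0.0015,0.0005,0],[-0.0029,0.0003,0],[-0.0029,0.0002,0],[-0.003,0,0],[0,0,0],[0.006,0,0],[0,0,-0.02],[0,0,-0.02]],"twist":[0.0175,0.04,0.04,0.04,0,0,0,0]}'
python3 - <<'E'
from h import *
s=snap('side','side6.png');t=snap('top','top6.png'); print(status.sense()['joint_pos'].round(1))
f=lambda im,y0,y1,x0,x1,k:np.clip(1.4*cv2.resize(im[y0:y1,x0:x1,::-1],None,fx=k,fy=k,interpolation=cv2.INTER_CUBIC).astype(float),0,255).astype('uint8')
cv2.imwrite('pics/za.png',np.hstack([f(s['img'],165,225,285,365,6),f(t['img'],170,230,310,370,5)[:360][:, :] if 0 else f(t['img'],165,225,325,375,6)]))
E
```

```text
time: 9.8
tool_pos: [599.1, -94.6, 76.6]
tcp_rot: [179.9, 0.1, -69.8]
ft_force: [0.1, 0.2, 0.2]
finger_gap: 0.0
[-13.8  15.4  92.5  -0.   71.8 146. ]
```

View pics/za.png

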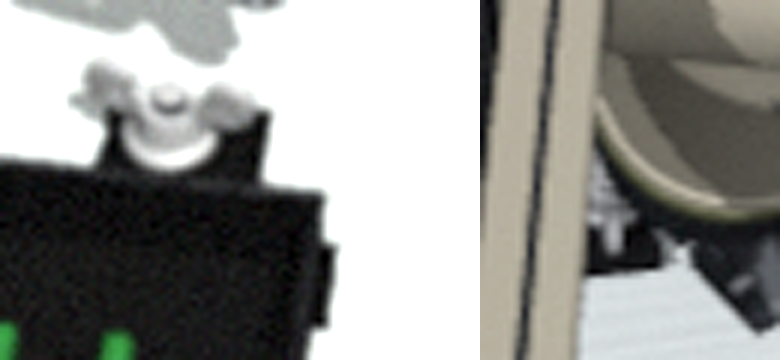

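Run:
```python
from h import *
wing(load('side6'),(107,83),(232,106),285,165,6)
from arc import *
print('approach')
th=-13;a=np.radians(th);u=np.array([np.cos(a),np.sin(a)]);v=np.array([-u[1],u[0]])
S=np.array([630,-78.3])+27*u+18.5*v;print(S)
plan((599,-94.5,76.5,-69.8),[(S[0],S[1],76,78),(S[0],S[1],36.5,78)])
print('arc');arc((S[0],S[1],36.5,78),(630,-78.3),th,-197,78,-70,36.5,23,11,14.5,90)
```

```text
mid [630.5 -76.5  38.5] len 45.3 ang 172.5
approach
[660.46958625 -66.34783227]
{"slide":[[-0.0003,-0.0037,0.0],[0.0002,-0.0037,0.0],[0.0008,-0.0037,0.0],[0.0013,-0.0035,0.0],[0.0018,-0.0033,0.0],[0.0022,-0.003,0.0],[0.0026,-0.0027,0.0],[0.003,-0.0023,0.0]],"twist":[-0.1433,-0.1433,-0.1433,-0.1433,-0.1433,-0.1433,-0.1433,-0.1433]}
{"slide":[[0.0033,-0.0018,0.0],[0.0035,-0.0013,0.0],[0.0037,-0.0008,0.0],[0.0037,-0.0003,0.0],[0.0037,0.0003,0.0],[0.0037,0.0008,0.0],[0.0035,0.0013,0.0],[0.0033,0.0018,0.0]],"twist":[-0.1433,-0.1433,-0.1433,-0.1433,-0.1433,-0.1433,-0.1433,-0.1433]}
{"slide":[[0.003,0.0023,0.0],[0.0026,0.0027,0.0],[0.0,0.0,0.0395]],"twist":[-0.1433,-0.1433,-0.0]}
arc
[[659.5, -70.5, 36.5, 78.0, 1.0], [642.5, -108.2, 36.5, 7.2, 1.0], [598.2, -90.0, 36.5, -70.0, 1.0]]
{"slide":[[-0.0042,-0.0001,-0.0],[-0.0035,0.0017,-0.0],[-0.0036,0.0017,-0.0],[-0.0037,0.0016,-0.0],[-0.0037,0.0016,-0.0],[-0.0038,0.0015,-0.0],[-0.0038,0.0015,-0.0],[-0.0039,0.0014,-0.0]],"twist":[-0.0,0.1123,0.1123,0.1123,0.1123,0.1123,0.1123,0.1123]}
{"slide":[[-0.004,0.0013,-0.0],[-0.004,0.0013,-0.0],[-0.0041,0.0012,-0.0],[-0.0041,0.0011,-0.0],[-0.0042,0.001,-0.0],[-0.0042,0.0009,-0.0],[-0.0043,0.0008,-0.0],[-0.0043,0.0008,-0.0]],"twist":[0.1123,0.1123,0.1123,0.1123,0.1123,0.1123,0.1123,0.1123]}
{"slide":[[-0.0044,0.0007,-0.0],[-0.0044,0.0006,-0.0],[-0.0045,0.0005,-0.0],[-0.0045,0.0004,-0.0],[-0.0045,0.0002,-0.0],[-0.0046,0.0001,-0.0],[-0.0046,0.0,-0.0],[-0.0046,-0.0001,-0.0]],"twist":[0.1123,0.1123,0.1123,0.1123,0.1123,0.1123,0.1123,0.1123]}
```

Wing now at about −8°. Turn back and approach behind the other wing.

```bash
python3 -m crank '{"slide":[[-0.0003,-0.0037,0],[0.0002,-0.0037,0],[0.0008,-0.0037,0],[0.0013,-0.0035,0],[0.0018,-0.0033,0],[0.0022,-0.003,0],[0.0026,-0.0027,0],[0.003,-0.0023,0]],"twist":[-0.143,-0.143,-0.143,-0.143,-0.143,-0.143,-0.143,-0.143]}'; python3 -m crank '{"slide":[[0.0033,-0.0018,0],[0.0035,-0.0013,0],[0.0037,-0.0008,0],[0.0037,-0.0003,0],[0.0037,0.0003,0],[0.0037,0.0008,0],[0.0035,0.0013,0],[0.0033,0.0018,0]],"twist":[-0.143,-0.143,-0.143,-0.143,-0.143,-0.143,-0.143,-0.143]}'; python3 -m crank '{"slide":[[0.003,0.0023,0],[0.0056,0.0027,0],[0,0,0.02],[0,0,0]],"twist":[-0.143,-0.143,0,0]}'
```

```text
time: 10.7
tool_pos: [626.7, -81.8, 76.0]
tcp_rot: [-180.0, 0.1, -4.0]
ft_force: [0.2, 1.8, -0.4]
finger_gap: 0.0
time: 11.5
tool_pos: [654.0, -69.5, 75.9]
tcp_rot: [-179.9, 0.0, 61.6]
ft_force: [0.2, -0.2, -0.4]
finger_gap: -0.0
time: 11.9
tool_pos: [660.0, -63.3, 53.3]
tcp_rot: [-179.7, 0.0, 77.6]
ft_force: [-0.7, 0.3, -0.6]
finger_gap: -0.1
```

```bash
python3 -m crank '{"slide":[[0,0,0.012],[0,0,0.008],[0,0,0]],"twist":[0,0,0]}'; python3 -m crank '{"slide":[[-0.0072,0,0],[-0.0035,0.0017,0],[-0.0036,0.0017,0],[-0.0037,0.0016,0],[-0.0037,0.0016,0],[-0.0038,0.0015,0],[-0.0038,0.0015,0],[-0.0039,0.0014,0]],"twist":[0,0.1123,0.1123,0.1123,0.1123,0.1123,0.1123,0.1123]}'
```

```text
time: 12.2
tool_pos: [661.0, -63.4, 35.2]
tcp_rot: [-179.8, 0.0, 77.5]
ft_force: [0.1, -0.1, 0.8]
finger_gap: 0.2
time: 13.0
tool_pos: [657.0, -98.0, 38.1]
tcp_rot: [180.0, -0.1, 32.2]
ft_force: [-0.1, 1.2, -0.5]
finger_gap: -0.2
```

```bash
python3 -m crank '{"slide":[[-0.004,0.0013,0],[-0.004,0.0013,0],[-0.0041,0.0012,0],[-0.0041,0.0011,0],[-0.0042,0.001,0],[-0.0042,0.0009,0],[-0.0043,0.0008,0],[-0.0043,0.0008,0]],"twist":[0.1123,0.1123,0.1123,0.1123,0.1123,0.1123,0.1123,0.1123]}'; python3 -m crank '{"slide":[[-0.0044,0.0007,0],[-0.0044,0.0006,0],[-0.0045,0.0005,0],[-0.0045,0.0004,0]],"twist":[0.1123,0.1123,0.1123,0.1123]}'
```

```text
time: 13.8
tool_pos: [627.2, -111.6, 38.3]
tcp_rot: [-180.0, -0.1, -19.2]
ft_force: [1.1, -0.1, -1.6]
finger_gap: -0.3
time: 14.2
tool_pos: [610.7, -105.1, 38.3]
tcp_rot: [-180.0, -0.1, -45.0]
ft_force: [1.3, -0.7, -1.4]
finger_gap: -0.0
```

```bash
python3 -m crank '{"slide":[[-0.0045,0.0002,0],[-0.0046,0.0001,0],[-0.0046,0,0],[-0.0046,0,0],[0,0,0],[0.006,0,0],[0,0,-0.02],[0,0,-0.02]],"twist":[0.1123,0.1123,0.1123,0.1123,0,0,0,0]}'
python3 - <<'E'
from h import *
s=snap('side','side7.png'); print(status.sense()['joint_pos'].round(1))
f=lambda im,y0,y1,x0,x1,k:np.clip(1.4*cv2.resize(im[y0:y1,x0:x1,::-1],None,fx=k,fy=k,interpolation=cv2.INTER_CUBIC).astype(float),0,255).astype('uint8')
cv2.imwrite('pics/zb.png',f(s['img'],165,225,285,365,6))
E
```

```text
time: 15.0
tool_pos: [600.9, -96.1, 77.1]
tcp_rot: [179.9, 0.0, -70.3]
ft_force: [-0.7, -0.2, 0.3]
finger_gap: -0.2
[-13.9  15.6  92.2  -0.   72.  146.4]
```

View pics/zb.png

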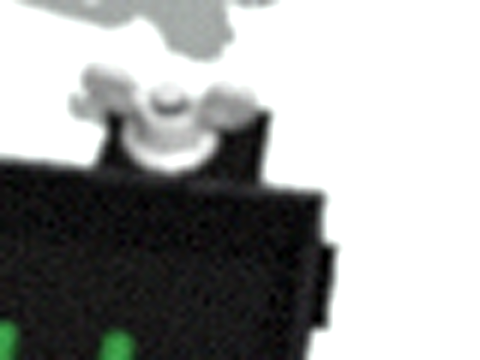

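```bash
python3 -m crank '{"slide":[[-0.0003,-0.0037,0],[0.0002,-0.0037,0],[0.0008,-0.0037,0],[0.0013,-0.0035,0],[0.0018,-0.0033,0],[0.0022,-0.003,0],[0.0026,-0.0027,0],[0.003,-0.0023,0]],"twist":[-0.143,-0.143,-0.143,-0.143,-0.143,-0.143,-0.143,-0.143]}'; python3 -m crank '{"slide":[[0.0033,-0.0018,0],[0.0035,-0.0013,0],[0.0037,-0.0008,0],[0.0037,-0.0003,0],[0.0037,0.0003,0],[0.0037,0.0008,0],[0.0035,0.0013,0],[0.0033,0.0018,0]],"twist":[-0.143,-0.143,-0.143,-0.143,-0.143,-0.143,-0.143,-0.143]}'; python3 -m crank '{"slide":[[0.003,0.0023,0],[0.0086,0.0017,0],[0,0,0.02],[0,0,0.012],[0,0,0.008],[0,0,0]],"twist":[-0.143,-0.143,0,0,0,0]}'
```

```text
time: 15.85
tool_pos: [629.1, -83.7, 77.2]
tcp_rot: [180.0, -0.0, -4.4]
ft_force: [0.2, -0.6, 0.7]
finger_gap: 0.2
time: 16.65
tool_pos: [656.5, -71.6, 77.1]
tcp_rot: [180.0, -0.0, 61.1]
ft_force: [0.0, -0.0, 0.2]
finger_gap: -0.1
time: 17.25
tool_pos: [662.8, -62.3, 35.0]
tcp_rot: [-179.8, 0.0, 77.0]
ft_force: [-1.0, 0.9, -0.7]
finger_gap: 0.1
```

```bash
cat > chk.py <<'E'
from bench import status
import sys,numpy as np
s=status.sense(); f=np.linalg.norm(s['ft_force']); sys.exit(1 if f>8 else 0)
E
c(){ python3 chk.py || { echo STOP; exit; }; }
python3 -m crank '{"slide":[[-0.0075,0,0],[-0.0035,0.0017,0]],"twist":[0,0.1123]}' && c
python3 -m crank '{"slide":[[-0.0036,0.0017,0],[-0.0037,0.0016,0]],"twist":[0.1123,0.1123]}' && c
python3 -m crank '{"slide":[[-0.0037,0.0016,0],[-0.0038,0.0015,0]],"twist":[0.1123,0.1123]}' && c
python3 -m crank '{"slide":[[-0.0038,0.0015,0],[-0.0039,0.0014,0]],"twist":[0.1123,0.1123]}' && c
python3 -m crank '{"slide":[[-0.004,0.0013,0],[-0.004,0.0013,0]],"twist":[0.1123,0.1123]}' && c
python3 -m crank '{"slide":[[-0.0041,0.0012,0],[-0.0041,0.0011,0]],"twist":[0.1123,0.1123]}' && c
python3 -m crank '{"slide":[[-0.0042,0.001,0],[-0.0042,0.0009,0]],"twist":[0.1123,0.1123]}' && c
python3 -m crank '{"slide":[[-0.0043,0.0008,0],[-0.0043,0.0008,0]],"twist":[0.1123,0.1123]}' && c
python3 -m crank '{"slide":[[-0.0044,0.0007,0],[-0.0044,0.0006,0]],"twist":[0.1123,0.1123]}' && c
python3 -m crank '{"slide":[[-0.0045,0.0005,0],[-0.0045,0.0004,0]],"twist":[0.1123,0.1123]}' && c
python3 -m crank '{"slide":[[-0.0045,0.0002,0],[-0.0046,0.0001,0]],"twist":[0.1123,0.1123]}' && c
python3 -m crank '{"slide":[[-0.0046,0,0],[-0.0046,0,0]],"twist":[0.1123,0.1123]}' && c
```

```text
time: 17.45
tool_pos: [663.7, -73.9, 37.9]
tcp_rot: [180.0, -0.0, 70.6]
ft_force: [-0.1, 1.4, 0.6]
finger_gap: 0.2
time: 17.65
tool_pos: [664.3, -81.8, 38.3]
tcp_rot: [179.9, -0.0, 57.5]
ft_force: [-0.5, 1.6, 0.1]
finger_gap: -0.3
time: 17.85
tool_pos: [662.5, -89.8, 38.4]
tcp_rot: [179.9, -0.1, 44.6]
ft_force: [0.0, 1.7, -0.3]
finger_gap: 0.0
time: 18.05
tool_pos: [658.8, -97.1, 38.5]
tcp_rot: [179.9, -0.1, 31.7]
ft_force: [1.7, 1.2, 0.1]
finger_gap: 0.2
time: 18.25
tool_pos: [653.0, -103.4, 38.5]
tcp_rot: [179.9, -0.1, 18.9]
ft_force: [0.8, 0.2, -0.1]
finger_gap: 0.3
time: 18.45
tool_pos: [645.9, -108.0, 38.6]
tcp_rot: [179.9, -0.1, 6.0]
ft_force: [1.2, -0.3, -0.4]
finger_gap: 0.3
time: 18.65
tool_pos: [637.6, -110.5, 38.7]
tcp_rot: [180.0, -0.2, -6.9]
ft_force: [0.7, -1.3, -0.0]
finger_gap: 0.3
time: 18.85
tool_pos: [628.8, -110.7, 38.7]
tcp_rot: [180.0, -0.2, -19.8]
ft_force: [0.6, -1.0, -0.8]
finger_gap: -0.1
time: 19.05
tool_pos: [620.1, -108.5, 38.6]
tcp_rot: [-180.0, -0.2, -32.6]
ft_force: [1.2, -1.9, -0.3]
finger_gap: 0.0
time: 19.25
tool_pos: [612.1, -104.0, 38.5]
tcp_rot: [-180.0, -0.1, -45.5]
ft_force: [-0.8, -1.6, -0.1]
finger_gap: 0.1
time: 19.45
tool_pos: [605.7, -97.3, 38.4]
tcp_rot: [-180.0, -0.1, -58.4]
ft_force: [-0.7, -2.4, -0.3]
finger_gap: 0.1
time: 19.65
tool_pos: [601.7, -90.0, 38.5]
tcp_rot: [-179.9, -0.2, -71.2]
ft_force: [1.6, -15.6, -3.5]
finger_gap: -0.3
STOP
```

Run:
```python
from h import *
s=snap('side','side8.png'); p=status.sense();print(p['joint_pos'].round(1),p['ft_force'].round(1),p['tool_pos'].round(1),p['tcp_rot'].round(1))
f=lambda im,y0,y1,x0,x1,k:np.clip(1.4*cv2.resize(im[y0:y1,x0:x1,::-1],None,fx=k,fy=k,interpolation=cv2.INTER_CUBIC).astype(float),0,255).astype('uint8')
cv2.imwrite('pics/zc.png',f(s['img'],150,225,285,365,8))
```

```text
[-13.3  18.2  93.9  -0.2  67.7 148.5] [  1.1 -11.6  -3. ] [601.6 -90.4  38.6] [-179.9   -0.3  -71.6]
```

View pics/zc.png

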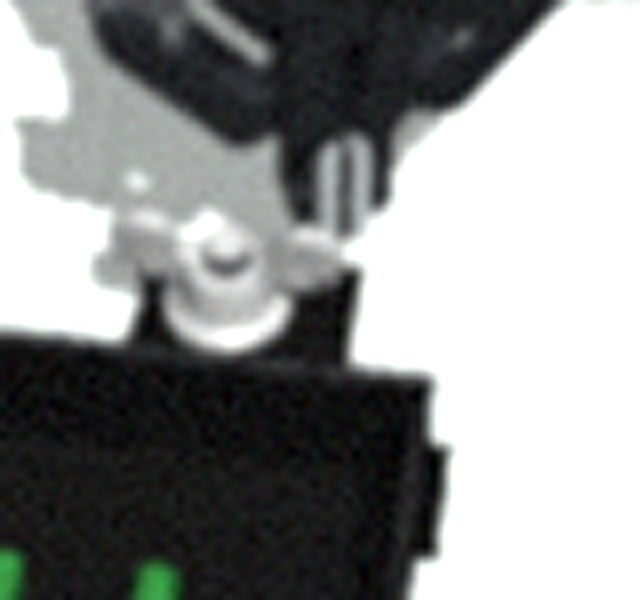

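```bash
python3 -m crank '{"slide":[[-0.002,0,0],[-0.001,0,0],[0,0,0]],"twist":[0,0,0]}'
python3 - <<'E'
from h import *
wing(load('side8'),(148,240),(315,255),285,150,8,37)
s=snap('side','side9.png'); p=status.sense();print(p['ft_force'].round(1),p['tool_pos'].round(1),p['tcp_rot'].round(1),p['wrist_torque'])
f=lambda im,y0,y1,x0,x1,k:np.clip(1.4*cv2.resize(im[y0:y1,x0:x1,::-1],None,fx=k,fy=k,interpolation=cv2.INTER_CUBIC).astype(float),0,255).astype('uint8')
cv2.imwrite('pics/zd.png',f(s['img'],150,225,285,365,8))
E
```

```text
time: 20.0
tool_pos: [601.5, -89.8, 38.8]
tcp_rot: [-179.9, -0.4, -71.0]
ft_force: [3.9, -16.2, -6.0]
finger_gap: -0.4
mid [629.2 -77.5  37. ] len 44.4 ang 179.4
[  3.5 -15.8  -5.2] [601.6 -89.8  38.8] [-179.9   -0.4  -71. ] [-2.82493633 -0.67473772 -0.04311668]
```

View pics/zd.png

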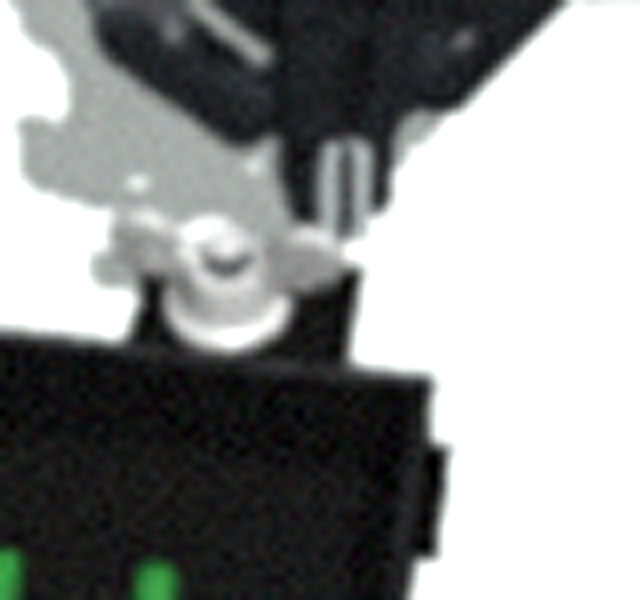

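The wing didn't move (~179–180°) while the force rose to 16 N, which looks like the hard stop. I'll confirm it on the other wing from the far side.

```bash
python3 -m crank '{"slide":[[0.006,0,0],[0.008,0,0],[0,0,-0.02],[0,0,-0.02]],"twist":[0,0,0,0]}'
python3 - <<'E'
from h import *
from arc import *
s=snap('side','sidea.png'); p=status.sense();print(p['ft_force'].round(1),p['tool_pos'].round(1),p['tcp_rot'].round(1))
f=lambda im,y0,y1,x0,x1,k:np.clip(1.4*cv2.resize(im[y0:y1,x0:x1,::-1],None,fx=k,fy=k,interpolation=cv2.INTER_CUBIC).astype(float),0,255).astype('uint8')
cv2.imwrite('pics/ze.png',f(s['img'],150,225,285,365,8))
x,y,z=p['tool_pos'];plan((x,y,z,p['tcp_rot'][2]),[(659,-58.5,z,86),(659,-58.5,36,86)])
E
```

```text
time: 20.45
tool_pos: [604.2, -98.9, 77.5]
tcp_rot: [180.0, 0.1, -71.0]
ft_force: [0.2, 0.2, 0.4]
finger_gap: -0.2
[ 2.  -1.2  3.6] [606.9 -99.4  82.2] [-1.797e+02 -1.000e-01 -7.100e+01]
{"slide":[[-0.0011,-0.0033,-0.0],[-0.0007,-0.0034,-0.0],[-0.0002,-0.0035,-0.0],[0.0003,-0.0035,-0.0],[0.0008,-0.0034,-0.0],[0.0013,-0.0032,-0.0],[0.0018,-0.003,-0.0],[0.0022,-0.0027,-0.0]],"twist":[-0.1442,-0.1442,-0.1442,-0.1442,-0.1442,-0.1442,-0.1442,-0.1442]}
{"slide":[[0.0026,-0.0024,-0.0],[0.0029,-0.002,-0.0],[0.0031,-0.0016,-0.0],[0.0033,-0.0011,-0.0],[0.0034,-0.0006,-0.0],[0.0035,-0.0001,-0.0],[0.0035,0.0004,-0.0],[0.0034,0.0009,-0.0]],"twist":[-0.1442,-0.1442,-0.1442,-0.1442,-0.1442,-0.1442,-0.1442,-0.1442]}
{"slide":[[0.0032,0.0014,-0.0],[0.003,0.0018,-0.0],[0.0027,0.0022,-0.0],[0.0,0.0,0.0462]],"twist":[-0.1442,-0.1442,-0.1442,-0.0]}
```

View pics/ze.png

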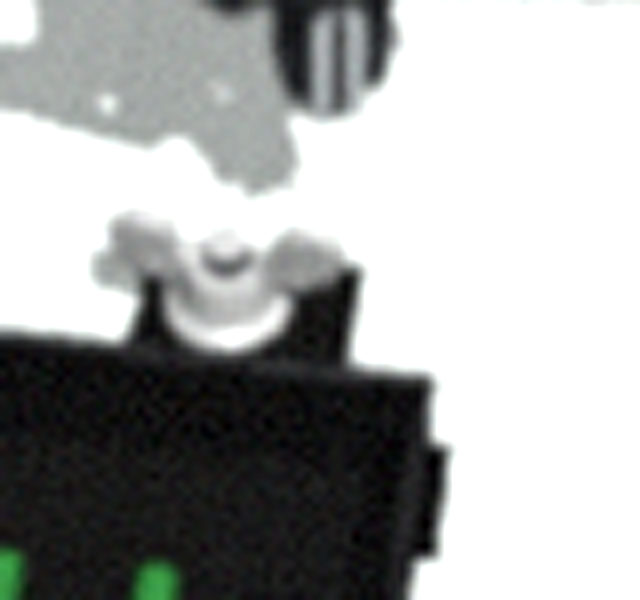

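```bash
python3 -m crank '{"slide":[[-0.0011,-0.0033,0],[-0.0007,-0.0034,0],[-0.0002,-0.0035,0],[0.0003,-0.0035,0],[0.0008,-0.0034,0],[0.0013,-0.0032,0],[0.0018,-0.003,0],[0.0022,-0.0027,0]],"twist":[-0.144,-0.144,-0.144,-0.144,-0.144,-0.144,-0.144,-0.144]}'; python3 -m crank '{"slide":[[0.0026,-0.0024,0],[0.0029,-0.002,0],[0.0031,-0.0016,0],[0.0033,-0.0011,0],[0.0034,-0.0006,0],[0.0035,0,0],[0.0035,0.0004,0],[0.0034,0.0009,0]],"twist":[-0.144,-0.144,-0.144,-0.144,-0.144,-0.144,-0.144,-0.144]}'; python3 -m crank '{"slide":[[0.0032,0.0014,0],[0.003,0.0018,0],[0.0027,0.0022,0],[0,0,0.02],[0,0,0]],"twist":[-0.144,-0.144,-0.144,0,0]}'
```

```text
time: 21.3
tool_pos: [626.9, -81.3, 77.6]
tcp_rot: [-180.0, -0.0, -4.6]
ft_force: [0.0, -0.4, 0.3]
finger_gap: 0.2
time: 22.1
tool_pos: [649.0, -64.1, 77.5]
tcp_rot: [180.0, -0.0, 61.4]
ft_force: [-0.4, -0.4, 0.6]
finger_gap: 0.1
time: 22.6
tool_pos: [655.3, -57.3, 54.8]
tcp_rot: [-179.8, -0.0, 85.8]
ft_force: [0.2, 0.5, -0.8]
finger_gap: -0.2
```

```bash
python3 -m crank '{"slide":[[0,0.002,0.011],[0,0,0.006],[0,0,0.004],[0,0,0]],"twist":[0,0,0,0]}'
c(){ python3 chk.py || { echo STOP; exit; }; }
python3 -m crank '{"slide":[[-0.004,0,0],[-0.002,0,0]],"twist":[0,0]}' && c
python3 -m crank '{"slide":[[-0.002,0,0],[-0.002,0,0]],"twist":[0,0]}' && c
python3 -m crank '{"slide":[[-0.002,0,0],[-0.002,0,0]],"twist":[0,0]}' && c
python3 -m crank '{"slide":[[-0.002,0,0],[-0.002,0,0]],"twist":[0,0]}' && c
```

```text
time: 23.0
tool_pos: [658.3, -57.6, 35.4]
tcp_rot: [-179.9, -0.0, 85.8]
ft_force: [-0.5, 0.1, 0.2]
finger_gap: 0.1
time: 23.2
tool_pos: [658.7, -64.1, 36.8]
tcp_rot: [179.9, 0.0, 85.8]
ft_force: [0.0, 0.2, -0.9]
finger_gap: 0.0
time: 23.4
tool_pos: [658.7, -65.5, 36.8]
tcp_rot: [179.9, -0.2, 85.8]
ft_force: [2.2, 14.1, 1.1]
finger_gap: -0.1
STOP
```

```bash
python3 -m crank '{"slide":[[-0.002,0,0],[0,0,0]],"twist":[0,0]}'; python3 -m crank '{"slide":[[0.004,0,0],[0.006,0,0],[0,0,-0.03],[0,0,-0.045],[0,0,-0.045]],"twist":[0,0,0,0,0]}'; python3 -m crank '{"slide":[[0,-0.045,-0.03],[0,-0.045,-0.03],[0,-0.045,-0.02],[0,-0.045,0],[0,-0.045,0],[0,0,0]],"twist":[0,0,0,0,0,0]}'
python3 - <<'E'
from h import *
s=snap('side','sideb.png');t=snap('top','topb.png'); p=status.sense();print(p['ft_force'].round(1),p['tool_pos'].round(1))
f=lambda im,y0,y1,x0,x1,k:np.clip(1.4*cv2.resize(im[y0:y1,x0:x1,::-1],None,fx=k,fy=k,interpolation=cv2.INTER_CUBIC).astype(float),0,255).astype('uint8')
cv2.imwrite('pics/zf.png',f(s['img'],150,225,285,365,8))
E
```

```text
time: 23.6
tool_pos: [658.6, -65.7, 36.8]
tcp_rot: [179.9, -0.3, 85.9]
ft_force: [1.1, 16.1, 1.3]
finger_gap: -0.2
time: 24.1
tool_pos: [657.8, -59.7, 156.7]
tcp_rot: [-179.9, 0.0, 85.8]
ft_force: [1.3, -0.3, 0.0]
finger_gap: -0.0
time: 24.7
tool_pos: [436.1, -43.2, 230.9]
tcp_rot: [-179.9, 0.0, 85.8]
ft_force: [0.6, -0.0, -0.3]
finger_gap: -0.1
[ 1.9  0.  -0.1] [440.6 -43.9 232.3]
```

View pics/zf.png

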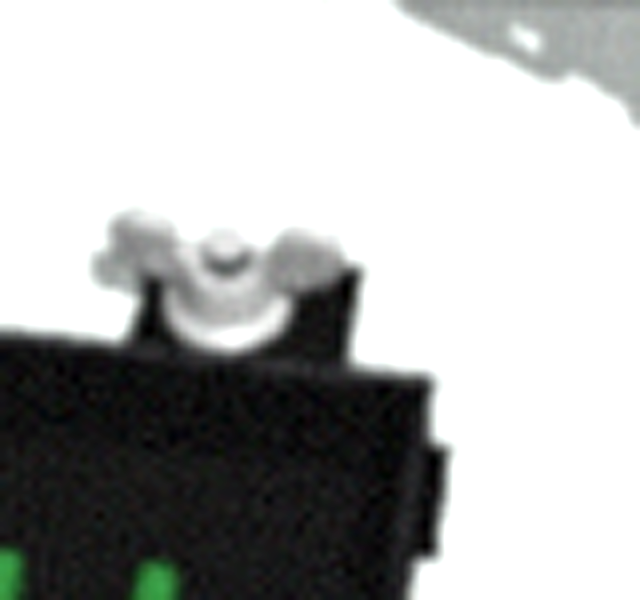

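View pics/topb.png

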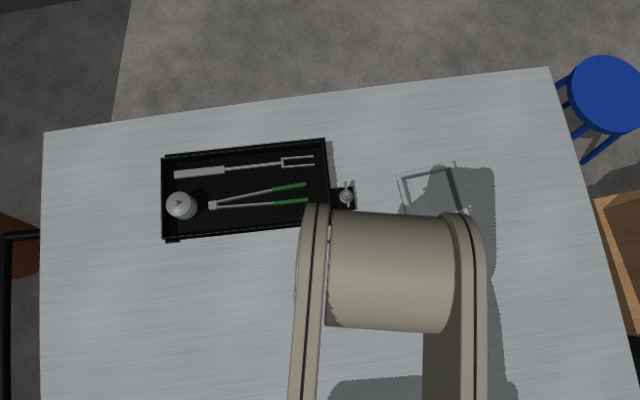

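View pics/sideb.png

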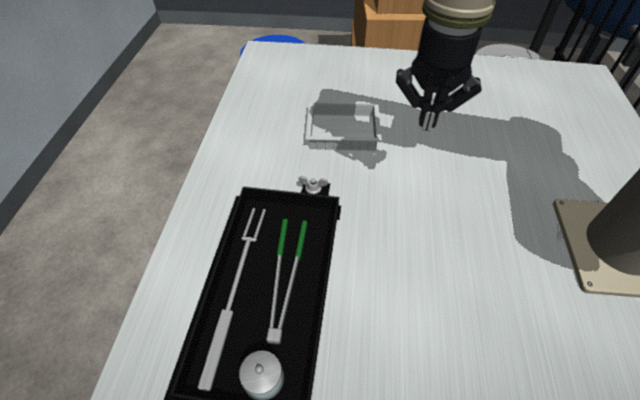

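```bash
python3 -c "
from bench import hand_in
print(hand_in())"
```

```text
the job is handed in; nothing more can be done
None
```

The tray is home, the wing nut is run down to its hard stop, and the job was handed in at about 25 s. No verdict was reported.

- **Tray:** I pushed the front wall with the shut fingertips until it stalled at about 37 N. The pictures show it against the rear stop with the ear round the stud.
- **Nut:** I made three clockwise sweeps of the wings with the shut fingertips, about 550° in all. The last sweep came to a hard stop. A second push on the opposite wing also stalled, at 14–16 N with no movement.
- **Other things:** In the last pictures the salt cellar, fork and tongs rode along in the tray, and the foil pan is where it was. The arm is clear, and the force reads about zero.
- **Uncertainty:** The seating rests on the stall forces and the unchanged wing angle. The remaining 1 mm or so of height could not be read from the pictures. Nut-position readings from the two cameras disagreed by 2–4 mm. In each sweep the wing finished about 10° behind where I had planned it.

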